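Hold the sprung reagent-bay cover just below its balance point

ROBOT

A 6-joint arm with a two-finger parallel gripper is mounted at the origin on the work surface. World frame = base frame: x ahead of the robot, y to its left, z up, the work surface at z = 0. Lengths are in m, angles in rad, forces in N, time in s.
With the tool pointing down it reaches from about 0.375 to 0.9 m from the base axis. Payload 3.1 kg.
Tool frame: the origin (TCP) lies at the very end of the fingers, on their centre line; the grasp point (between the pads) lies 19 mm behind it (r.tcp_to_grasp is the distance from the TCP to the grasp point, in m); y points along the fingers, z is the direction in which the jaws open and shut, and the axes are right-handed (so a half turn about y gives the same grasp; the last joint's range is limited). The gripper opens to 85 mm and grips with 20 to 120 N. Pads are 22 mm wide; open, the fingers measure 114 mm over their backs; the gripper's body (76 mm by 85 mm) begins 54 mm behind the grasp point. The pads swing forward as they close: fully open they stand 13 mm farther back than shut.
Start: joints at [0.925, 0.527, 1.433, -0, 1.181, -0.178], TCP at [0.281, 0.558, 0.231] pointing down, gripper open.
Joint ranges: [-3.08, 3.08], [-0.75, 2.2], [0.22, 2.44], [-1.43, 4.57], [0, 2.65], [-2.85, 2.85]. Speed limits (rad/s): [2.79, 2.79, 3.14, 3.14, 3.14, 3.14].

INTERFACE

Orientations are given as a rotation vector (axis times angle).
In Python, from cell import r gives the robot as it stands.
- The arm moves only by the tool send_rows, never from a script. Its argument "commands" is a list of rows, each a list of 6 numbers: the shift along the tool's x, y, z in units of 4 cm (1.0 is 4 cm), then the turn, a rotation vector about the tool's x, y, z in units of 0.08 rad (1.0 is 0.08 rad). In form: [[x, y, z, wx, wy, wz], ...]. A call has 1 to 8 rows; each row shifts and turns the commanded pose from where the row before left it, along the tool's axes as they then stand; what a row does not reach is not made up. A row lasts 1/10 s, in which the tool goes at most 50 mm and 8.59 degrees, less where a joint would pass 70% of its speed; a pose out of reach is approached as far as the arm can. A call with a number of a shift or a turn outside -1 to 1 is refused whole. A call with a gripper value outside its range is refused whole. "gripper" is the closure, from -1 (fully open) to 1 (shut), so that 0 is half open, set as the call begins (left out, the last holds). The fingers move at their own pace and stop on an object; "newtons" is the grip in N (left out, the last holds). Time passes only in rows, so rows that do not move let the fingers close. It gives the time, the measured TCP pose, the force and the opening at its end, in the units of the state.
- r.get_state(): the state, without advancing time (a new reading comes with each control period).
- r.snapshot(name): name is "scene" or "top" or "wrist"; returns the picture (384x512x3 uint8, red, green, blue); there is no depth.
- r.calibration(name): a dict with "K" (3x3 intrinsics, pixels), "k1" (the pictures are not rectified: a ray, as slopes to the right and down, at radius r is drawn at 1 + k1 r^2 times it, then the intrinsics apply), "cam_to_world" (4x4, takes a point from camera to world coordinates); the wrist camera has in their place "T_tool_cam" (4x4, takes a point from camera to tool coordinates, whose origin is the TCP and whose axes are the tool frame's). Camera axes: x right, y down, z forward; pixel columns grow to the right and rows downward; lengths in m; the calibration is good to about 2 mm. A picture is of the moment at which its call begins: read the wrist's pose just before it. calibration takes no time and is no camera call.
- r.hand_in(): hands the job in, once; it reports no verdict.
The state is a dict: "t": time; "qpos": joint angles; "joint_velocities": joint speeds; "joint_efforts": joint torques, N m; "position": TCP position; "tcp_rot": TCP orientation; "ft_force": force on the tool from outside, world axes, zero at the start; "wrist_torque": the same for the moment, N m; "opening": finger opening in m.
Only numpy, scipy, OpenCV 4.12 (cv2) and the standard library are available. Lean on these libraries where they do the work, as an engineer would, in place of code of your own. Each camera call takes 0.05 s, during which the arm holds its last target. There are 200 camera calls.

TASK

Take the bar handle of the reagent bay's sprung cover and raise the cover past its balance point (pointer clearly beyond the orange mark) so that its catch resets, gently and without letting it spring up to its open stop. Then ease it back down to just below the balance point, pointer inside the green band, and finish while still holding it steady there with the gripper, so that a colleague can change a reagent bottle. Leave the tube rack, the white bottle and the computer mouse where they stand.

Things in the scene. Friction and masses are not known exactly. Their poses are not given: they have to be found in the camera images.
- bay: White reagent bay of a bench analyser, fixed: an open box with a low housing behind it, together 312 mm deep (x), 270 mm wide (y), 100 mm high, closed by the sprung cover. Origin: on the bench under the open box's centre; x points from the handle side to the hinge side, z up. The front face is at x = -115 mm.
- cover_hinge (a point): Middle of the cover's hinge line, 112 mm above the bench, at x = +100 mm, y = 0 of the bay. The hinge line runs along the bay's y axis.
- cover_handle (a point): Middle of the cover's handle, a dark round bar 12 mm thick, parallel to the hinge line, 250 mm from it, in the cover's mid-plane, on two 12 mm arms 58 mm either side of the middle. Free gap between bar and cover's front edge 47 mm. 112 mm above the bench when shut; moves on an arc about the hinge. Axes turn with the cover; shut, they are as the bay's.
- cover (a joint): Angle of the cover: teal panel in a white frame, 197 x 262 x 14 mm, 0.85 kg. 0 = shut, level (its start); grows as the handle side rises up and over towards the hinge; open stop 1.30 rad. Balance point 0.85 rad: below it the cover falls shut, above it a spring opens it by itself; almost no friction; under 1.5 N at the handle moves it. Green band 0.65 to 0.80 rad, orange mark 0.85 rad.
- scale_mark (a point): Orange balance mark on the upright quadrant scale fixed at the bay's -y side, 142 mm off the middle. The scale is grey, up to 25 mm thick, its arc 118 mm from the hinge line, up to 240 mm above the bench; the green band lies just below the orange mark. The yellow pointer on the cover's edge, 138 mm from the hinge line, sweeps along it.
- rack_center (a point): Bystander: white rack of eight capped tubes, loose, 190 mm by 30 mm by 107 mm high, left of the bay. Point 50 mm above its foot; x along its length.
- bottle_center (a point): Bystander: white bottle with blue cap, loose, 64 mm across, 150 mm high, right of the bay. Point half-way up.
- mouse_center (a point): Bystander: black computer mouse, loose, 105 mm by 60 mm by 33 mm, right of the bay's handle. Point 17 mm above its underside.

How it is judged:
On the way:
1. the cover is raised past its balance point (beyond 0.90 rad) (value of joint cover above 0.9 rad), for 0.2 s.
At the end, for the whole second after the job is handed in: The cover stands still (under 0.1 rad/s) between 0.65 and 0.80 rad, just below its balance point of 0.85 rad, held by the gripper's fingers (at least 0.1 N on it), with none of the bystanders touching it (value of joint cover between 0.65 and 0.8 rad and velocity of joint cover between -0.1 and 0.1 rad/s and contact force between the fingers and cover above 0.1 N and contact force between each of rack, bottle, mouse and cover below 0.05 N); the arm keeps its last pose, push and grip.
It fails at once if the cover springs up to its open stop (beyond 1.24 rad) (value of joint cover above 1.24 rad).
It fails at once if the cover is flung up or dropped (faster than 2 rad/s) (velocity of joint cover above 2 rad/s or velocity of joint cover below -2 rad/s).
It fails at once if the rack is moved (over 20 mm) or tipped (distance of rack_center from where it was at the start of the episode above 0.02 m or angle between rack_center's own z axis and vertical above 0.35 rad).
It fails at once if the bottle is moved (over 20 mm) or tipped (distance of bottle_center from where it was at the start of the episode above 0.02 m or angle between bottle_center's own z axis and vertical above 0.35 rad).
It fails at once if the mouse is moved (over 20 mm) or tipped (distance of mouse_center from where it was at the start of the episode above 0.02 m or angle between mouse_center's own z axis and vertical above 0.35 rad).
It also fails if it takes over 42 s, if anything falls off the work surface, if the arm or the gripper's body presses on something with over 40 N, if the wrist force passes 120 N, or if a joint passes its speed limit or range.

## Working session

There is one attempt and no reset: what is moved stays moved. The work goes in short steps, Python scripts to look and compute and a tool call to move; the robot and the scene stay as the last step left them, time stands still between calls to the robot, and variables do not carry over. Pictures are saved under pics/ and viewed, about 8 in all and at most 12, crops included, and the job is handed in when it is done.

Besides the shell and the picture viewer there is one more tool, called after "Request:" as name(argument=value, ...), one argument or row to a line, values as JSON. send_rows: Moves the arm, as the interface text tells. Its arguments: {"type":"object","properties":{"commands":{"type":"array","items":{"type":"array","items":{"type":"number"}}},"gripper":{"type":"number"},"newtons":{"type":"number"}},"required":["commands"]}

```bash
mkdir -p pics; ls
python3 - <<'E'
from cell import r
import cv2,numpy as np
for n in("scene","top"):
    cv2.imwrite(f"pics/{n}0.png",cv2.resize(r.snapshot(n)[:,:,::-1],(800,600),interpolation=cv2.INTER_CUBIC))
    c=r.calibration(n);print(n,c["K"],c["k1"],c["cam_to_world"])
s=r.get_state();print(s)
print(r.calibration("wrist"))
E
```

```text
pics
scene [[348.86023057   0.         257.79380315]
 [  0.         348.86023057 196.53337117]
 [  0.           0.           1.        ]] 0.0005645209211919216 [[-0.84079203  0.39852474 -0.36639704  0.92645732]
 [ 0.54132058  0.62689664 -0.56033261  0.53354611]
 [ 0.00638667 -0.66946145 -0.74281934  0.8087666 ]
 [ 0.          0.          0.          1.        ]]
top [[471.80468952   0.         253.43778959]
 [  0.         471.80468952 193.81799319]
 [  0.           0.           1.        ]] -0.1894311696660511 [[ 0.1011834  -0.97020354  0.22015224  0.31948779]
 [-0.99485455 -0.09981527  0.01735905  0.02614743]
 [ 0.00513275 -0.22077591 -0.97531105  1.46103475]
 [ 0.          0.          0.          1.        ]]
{'t': 0.1, 'qpos': array([ 9.25510821e-01,  5.28394777e-01,  1.43377470e+00,  5.37137934e-05,
        1.18141286e+00, -1.78515821e-01]), 'joint_velocities': array([ 4.30883878e-05, -1.99015489e-03, -3.49213360e-03,  1.77114452e-04,
       -1.71419719e-03,  1.57702126e-04]), 'joint_efforts': array([-5.02306489e-05, -4.43308532e+01, -1.78584766e+01, -2.41304679e-04,
        3.96385352e-03,  1.26289166e-05]), 'position': array([0.2808274 , 0.55763357, 0.23041805]), 'tcp_rot': array([-1.54144104,  0.36676997, -0.36543699]), 'ft_force': array([-0.07264136,  0.97360601,  0.2042765 ]), 'wrist_torque': array([-0.00634737,  0.01008566,  0.00485464]), 'opening': 0.08519681868735055}
{'K': array([[277.09713762,   0.        , 255.64076621],
       [  0.        , 277.09713762, 188.83615173],
       [  0.        ,   0.        ,   1.        ]]), 'k1': -0.014899277399824877, 'T_tool_cam': array([[ 9.12292004e-04,  9.58610321e-01,  2.84719899e-01,
        -7.24302880e-02],
       [ 8.00194498e-04, -2.84720626e-01,  9.58610205e-01,
        -1.42997208e-01],
       [ 9.99999264e-01, -6.46701129e-04, -1.02682305e-03,
         1.00311062e-03],
       [ 0.00000000e+00,  0.00000000e+00,  0.00000000e+00,
         1.00000000e+00]])}
```

View pics/scene0.png

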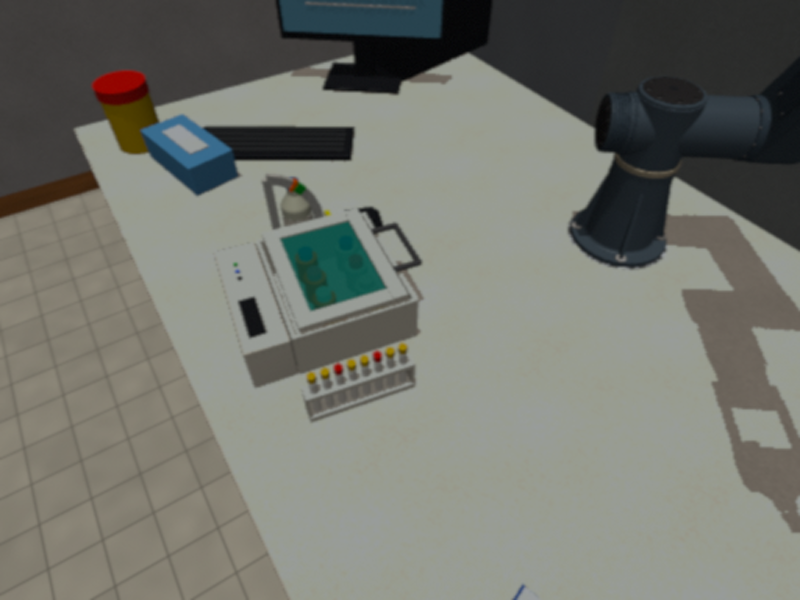

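View pics/top0.png

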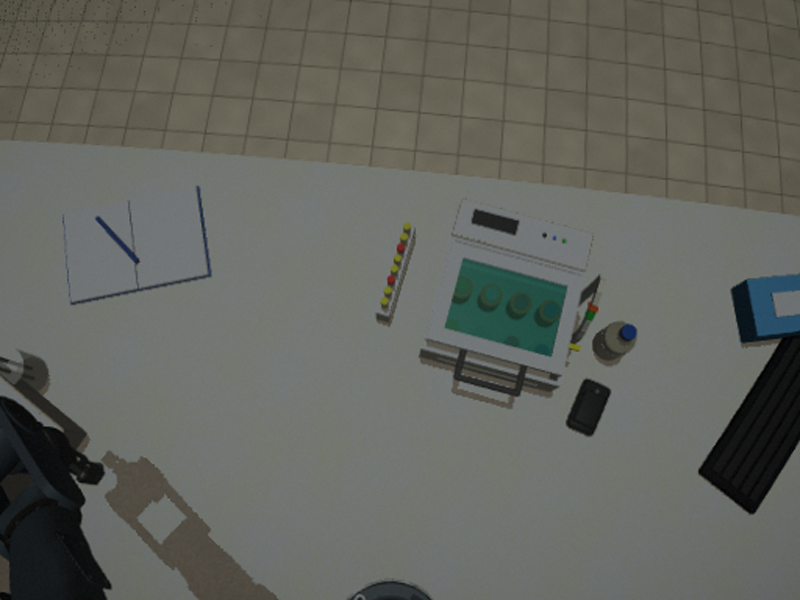

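```bash
cat > h.py <<'E'
from cell import r
import cv2,numpy as np
from scipy.spatial.transform import Rotation as R
def ray(n,uv):
    c=r.calibration(n);K=c["K"];x=(np.array(uv,float)-K[:2,2])/K[0,0];y=x.copy()
    for _ in range(20): y=x/(1+c["k1"]*(y@y))
    T=c["cam_to_world"];return T[:3,3],T[:3,:3]@np.r_[y,1]
def atz(n,uv,z):
    o,d=ray(n,uv);return o+d*(z-o[2])/d[2]
def proj(n,p,T=None):
    c=r.calibration(n);T=c["cam_to_world"] if T is None else T
    q=np.linalg.inv(T)@np.r_[p,1];y=q[:2]/q[2];return c["K"][0,0]*y*(1+c["k1"]*(y@y))+c["K"][:2,2]
def crop(n,im,x0,y0,w,h,s,name):
    cv2.imwrite("pics/"+name,cv2.resize(im[y0:y0+h,x0:x0+w,::-1],None,fx=s,fy=s,interpolation=cv2.INTER_CUBIC))
E
python3 - <<'E'
from h import *
im=r.snapshot("top");crop("top",im,255,120,160,140,4.2,"topc.png")
E
```

```text
(no output)
```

View pics/topc.png

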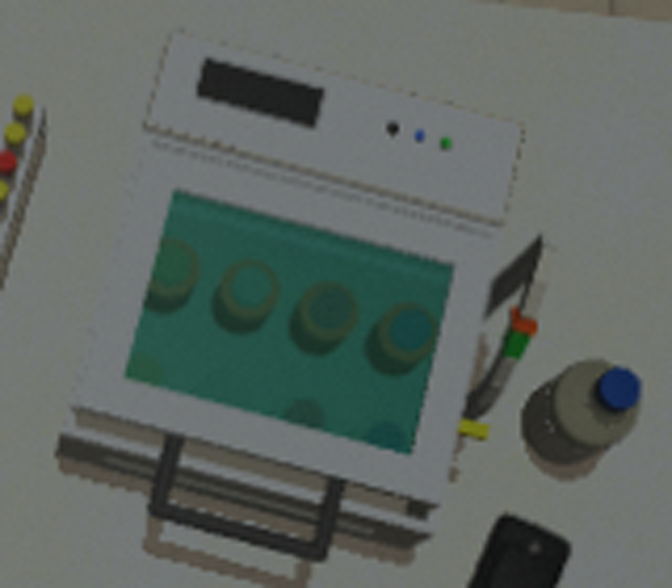

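Run:
```python
from h import *
f=lambda u,v:(255+(u+.5)/4.2-.5,120+(v+.5)/4.2-.5)
h=[atz("top",f(*p),.112) for p in((160,508),(318,550))]
c=[atz("top",f(*p),.119) for p in((75,410),(437,505),(150,140),(492,235))]
print(np.array(h),np.linalg.norm(h[0]-h[1]));print(np.array(c),np.linalg.norm(c[0]-c[1]),np.linalg.norm(c[0]-c[2]))
yv=[h[0]-h[1],c[0]-c[1],c[2]-c[3]];print([np.arctan2(-v[0],v[1]) for v in yv],[np.arctan2(v[1],v[0]) for v in(c[2]-c[0],c[3]-c[1])])
print("handle mid",np.mean(h,0),"front mid",(c[0]+c[1])/2)
for n,p,z in(("bottlecap",(618,388),.15),("mouse",(525,560),.033),("rackfront",(-5,250),.107)):print(n,atz("top",f(*p),z))
s=r.get_state();print(R.from_rotvec(s["tcp_rot"]).as_matrix().round(3))
```

```text
[[ 0.49833268 -0.07622907  0.112     ]
 [ 0.4800129  -0.18697545  0.112     ]] 0.11225139299848899
[[ 0.55907759 -0.01165469  0.119     ]
 [ 0.51785029 -0.26620595  0.119     ]
 [ 0.75807034 -0.04683347  0.119     ]
 [ 0.71408811 -0.29553169  0.119     ]] 0.2578682529069368 0.20207835571263824
[np.float64(-0.16393644206509272), np.float64(-0.16056646331597718), np.float64(-0.17503996199073996)] [np.float64(-0.17497636300577193), np.float64(-0.14834205222562288)]
handle mid [ 0.48917279 -0.13160226  0.112     ] front mid [ 0.53846394 -0.13893032  0.119     ]
bottlecap [ 0.60570616 -0.38175115  0.15      ]
mouse [ 0.49615008 -0.35302202  0.033     ]
rackfront [0.6694929  0.05478691 0.107     ]
[[ 0.893 -0.001  0.45 ]
 [-0.45  -0.001  0.893]
 [-0.    -1.    -0.002]]
```

```bash
cat >> h.py <<'E'
from scipy.linalg import logm
YAW=-.163
def Tnow():
    s=r.get_state();T=np.eye(4);T[:3,:3]=R.from_rotvec(s["tcp_rot"]).as_matrix();T[:3,3]=s["position"];return T
def down(p,yaw=YAW):
    z=np.array([np.cos(yaw),np.sin(yaw),0]);y=np.array([0,0,-1.]);T=np.eye(4)
    T[:3,:3]=np.c_[np.cross(y,z),y,z];T[:3,3]=p;return T
def rows(Tt,n,T=None):
    L=logm(np.linalg.inv(Tnow() if T is None else T)@Tt).real
    w=np.array([L[2,1],L[0,2],L[1,0]])/n
    v=R.from_rotvec(w).as_matrix()
    # exact per-row shift
    from scipy.linalg import expm
    return np.r_[expm(L/n)[:3,3]/.04,w/.08].round(3)
E
python3 - <<'E'
from h import *
print(rows(down([.489,-.132,.19]),24))
E
```

```text
[ 0.786  0.042 -0.163  0.001  0.66   0.   ]
```

Request:
send_rows(
  commands=[
    [0.786, 0.042, -0.163, 0, 0.66, 0],
    [0.786, 0.042, -0.163, 0, 0.66, 0],
    [0.786, 0.042, -0.163, 0, 0.66, 0],
    [0.786, 0.042, -0.163, 0, 0.66, 0],
    [0.786, 0.042, -0.163, 0, 0.66, 0],
    [0.786, 0.042, -0.163, 0, 0.66, 0],
    [0.786, 0.042, -0.163, 0, 0.66, 0],
    [0.786, 0.042, -0.163, 0, 0.66, 0],
  ],
  gripper=0.3,
  newtons=20,
)

```text
t: 0.95
position: [0.449, 0.3644, 0.2175]
tcp_rot: [-1.457, 0.696, -0.696]
ft_force: [-0.4, -0.0, 0.2]
opening: 0.0298
```

Request:
send_rows(
  commands=[
    [0.786, 0.042, -0.163, 0, 0.66, 0],
    [0.786, 0.042, -0.163, 0, 0.66, 0],
    [0.786, 0.042, -0.163, 0, 0.66, 0],
    [0.786, 0.042, -0.163, 0, 0.66, 0],
    [0.786, 0.042, -0.163, 0, 0.66, 0],
    [0.786, 0.042, -0.163, 0, 0.66, 0],
    [0.786, 0.042, -0.163, 0, 0.66, 0],
    [0.786, 0.042, -0.163, 0, 0.66, 0],
  ],
)

```text
t: 1.75
position: [0.522, 0.1201, 0.2042]
tcp_rot: [-1.32, 1.018, -1.018]
ft_force: [-0.4, 0.7, 0.3]
opening: 0.0297
```

Request:
send_rows(
  commands=[
    [0.786, 0.042, -0.163, 0, 0.66, 0],
    [0.786, 0.042, -0.163, 0, 0.66, 0],
    [0.786, 0.042, -0.163, 0, 0.66, 0],
    [0.786, 0.042, -0.163, 0, 0.66, 0],
    [0.786, 0.042, -0.163, 0, 0.66, 0],
    [0.786, 0.042, -0.163, 0, 0.66, 0],
    [0.786, 0.042, -0.163, 0, 0.66, 0],
    [0.786, 0.042, -0.163, 0, 0.66, 0],
  ],
)

```text
t: 2.55
position: [0.4884, -0.1328, 0.1908]
tcp_rot: [-1.126, 1.33, -1.33]
ft_force: [-0.1, 0.8, 0.7]
opening: 0.0304
```

Request:
send_rows(
  commands=[
    [0, 0, 0, 0, 0, 0],
    [0, 0, 0, 0, 0, 0],
  ],
)

```text
t: 2.75
position: [0.4884, -0.1318, 0.1908]
tcp_rot: [-1.127, 1.33, -1.329]
ft_force: [0.5, 0.4, 0.2]
opening: 0.0302
```

Run:
```python
from h import *
T=Tnow();im=r.snapshot("wrist");cv2.imwrite("pics/w1.png",cv2.resize(im[:,:,::-1],(800,600),interpolation=cv2.INTER_CUBIC))
print(T.round(4),r.get_state()["opening"],r.get_state()["t"])
W=T@r.calibration("wrist")["T_tool_cam"]
e=np.array([np.cos(YAW),np.sin(YAW),0]);l=np.array([-e[1],e[0],0]);h=np.array([.489,-.132,.112])
for k in(-.058,0,.058):print(proj("wrist",h+k*l,W)*800/512, proj("wrist",h+k*l+.053*e,W)*800/512)
```

```text
[[-1.640e-01 -5.000e-04  9.865e-01  4.884e-01]
 [-9.865e-01  7.000e-04 -1.640e-01 -1.318e-01]
 [-6.000e-04 -1.000e+00 -6.000e-04  1.908e-01]
 [ 0.000e+00  0.000e+00  0.000e+00  1.000e+00]] 0.029732827506121176 2.8
[400.49149325 403.65528539] [492.14376089 403.3824536 ]
[400.28456202 308.34306566] [498.4947571  308.09720629]
[400.04460458 198.49420101] [505.63266116 198.30041281]
```

View pics/w1.png

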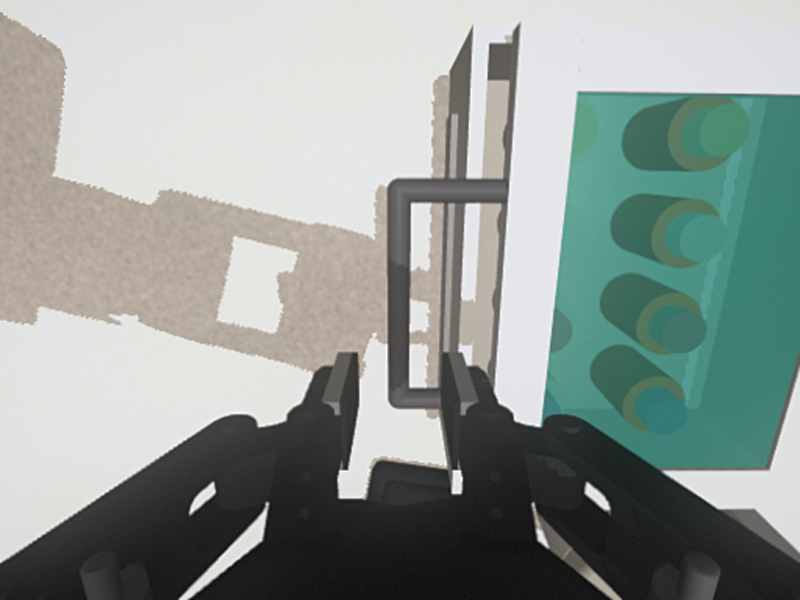

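Request:
send_rows(
  commands=[
    [-0.08, 0.5, 0, 0, 0, 0],
    [0, 0.7, 0, 0, 0, 0],
    [0, 0.6, 0, 0, 0, 0],
    [0, 0.3, 0, 0, 0, 0],
    [0, 0.2, 0, 0, 0, 0],
    [0, 0, 0, 0, 0, 0],
    [0, 0, 0, 0, 0, 0],
  ],
)

```text
t: 3.5
position: [0.4899, -0.1283, 0.0995]
tcp_rot: [-1.127, 1.327, -1.329]
ft_force: [0.1, -0.1, -0.4]
opening: 0.03
```

Request:
send_rows(
  commands=[
    [0, 0, 0, 0, 0, 0],
    [0, 0, 0, 0, 0, 0],
    [0, 0, 0, 0, 0, 0],
    [0, 0, 0, 0, 0, 0],
    [0, 0, 0, 0, 0, 0],
    [0, 0, 0, 0, 0, 0],
  ],
  gripper=1,
  newtons=20,
)

```text
t: 4.1
position: [0.4883, -0.1282, 0.0993]
tcp_rot: [-1.129, 1.33, -1.327]
ft_force: [-5.2, -0.9, 6.5]
opening: 0.011
```

Run:
```python
from h import *
T=Tnow();im=r.snapshot("wrist");cv2.imwrite("pics/w2.png",cv2.resize(im[:,:,::-1],(640,480),interpolation=cv2.INTER_CUBIC))
s=r.get_state();print(T.round(4),s["opening"],s["ft_force"],s["t"])
```

```text
[[-1.622e-01 -1.800e-03  9.868e-01  4.883e-01]
 [-9.868e-01  3.000e-04 -1.622e-01 -1.282e-01]
 [-0.000e+00 -1.000e+00 -1.800e-03  9.930e-02]
 [ 0.000e+00  0.000e+00  0.000e+00  1.000e+00]] 0.01141072650061413 [-4.90205484 -0.42128467  5.94867639] 4.15
```

View pics/w2.png

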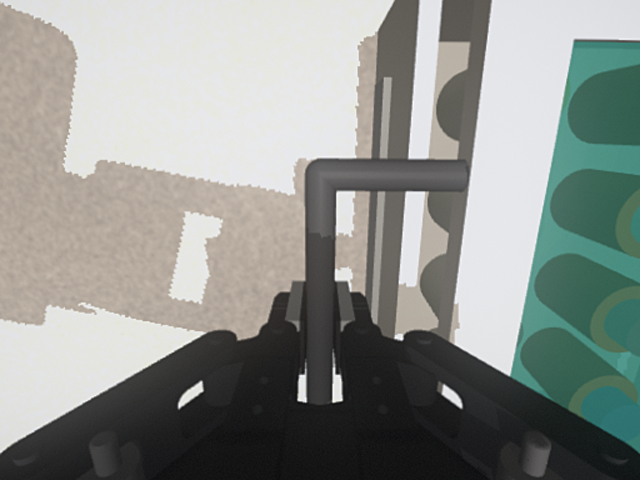

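Run:
```python
import numpy as np
a=np.r_[0,.02,.05,np.arange(.09,.975,.04)];print(len(a))
for i in range(len(a)-1):print([0,round(-6.25*(np.sin(a[i+1])-np.sin(a[i])),3),round(6.25*(np.cos(a[i])-np.cos(a[i+1])),3),0,0,0],a[i+1].round(2))
```

```text
26
[0, np.float64(-0.125), np.float64(0.001), 0, 0, 0] 0.02
[0, np.float64(-0.187), np.float64(0.007), 0, 0, 0] 0.05
[0, np.float64(-0.249), np.float64(0.017), 0, 0, 0] 0.09
[0, np.float64(-0.248), np.float64(0.027), 0, 0, 0] 0.13
[0, np.float64(-0.247), np.float64(0.037), 0, 0, 0] 0.17
[0, np.float64(-0.245), np.float64(0.047), 0, 0, 0] 0.21
[0, np.float64(-0.243), np.float64(0.057), 0, 0, 0] 0.25
[0, np.float64(-0.241), np.float64(0.067), 0, 0, 0] 0.29
[0, np.float64(-0.238), np.float64(0.076), 0, 0, 0] 0.33
[0, np.float64(-0.235), np.float64(0.086), 0, 0, 0] 0.37
[0, np.float64(-0.231), np.float64(0.095), 0, 0, 0] 0.41
[0, np.float64(-0.227), np.float64(0.104), 0, 0, 0] 0.45
[0, np.float64(-0.223), np.float64(0.113), 0, 0, 0] 0.49
[0, np.float64(-0.218), np.float64(0.122), 0, 0, 0] 0.53
[0, np.float64(-0.213), np.float64(0.131), 0, 0, 0] 0.57
[0, np.float64(-0.208), np.float64(0.139), 0, 0, 0] 0.61
[0, np.float64(-0.202), np.float64(0.147), 0, 0, 0] 0.65
[0, np.float64(-0.196), np.float64(0.155), 0, 0, 0] 0.69
[0, np.float64(-0.19), np.float64(0.163), 0, 0, 0] 0.73
[0, np.float64(-0.183), np.float64(0.17), 0, 0, 0] 0.77
[0, np.float64(-0.176), np.float64(0.178), 0, 0, 0] 0.81
[0, np.float64(-0.169), np.float64(0.184), 0, 0, 0] 0.85
[0, np.float64(-0.161), np.float64(0.191), 0, 0, 0] 0.89
[0, np.float64(-0.153), np.float64(0.197), 0, 0, 0] 0.93
[0, np.float64(-0.145), np.float64(0.203), 0, 0, 0] 0.97
```

Request:
send_rows(
  commands=[
    [0, -0.125, 0.001, 0, 0, 0],
    [0, -0.187, 0.007, 0, 0, 0],
    [0, -0.249, 0.017, 0, 0, 0],
    [0, -0.248, 0.027, 0, 0, 0],
    [0, -0.247, 0.037, 0, 0, 0],
    [0, -0.245, 0.047, 0, 0, 0],
  ],
)

```text
t: 4.75
position: [0.4934, -0.1291, 0.1516]
tcp_rot: [-1.13, 1.33, -1.327]
ft_force: [-5.8, -1.9, -0.7]
opening: 0.0106
```

Request:
send_rows(
  commands=[
    [0, -0.243, 0.057, 0, 0, 0],
    [0, -0.241, 0.067, 0, 0, 0],
  ],
)

```text
t: 4.95
position: [0.498, -0.1299, 0.171]
tcp_rot: [-1.131, 1.331, -1.326]
ft_force: [-6.3, -2.3, -0.3]
opening: 0.0111
```

Request:
send_rows(
  commands=[
    [0, -0.238, 0.076, 0, 0, 0],
    [0, -0.235, 0.086, 0, 0, 0],
    [0, -0.231, 0.095, 0, 0, 0],
    [0, -0.227, 0.104, 0, 0, 0],
    [0, -0.223, 0.113, 0, 0, 0],
    [0, -0.218, 0.122, 0, 0, 0],
  ],
)

```text
t: 5.55
position: [0.5203, -0.1336, 0.2261]
tcp_rot: [-1.133, 1.333, -1.325]
ft_force: [-8.2, -2.1, 2.8]
opening: 0.0111
```

Request:
send_rows(
  commands=[
    [0, -0.213, 0.131, 0, 0, 0],
    [0, -0.208, 0.139, 0, 0, 0],
    [0, -0.202, 0.147, 0, 0, 0],
    [0, -0.196, 0.155, 0, 0, 0],
    [0, 0, 0, 0, 0, 0],
  ],
)

```text
t: 6.05
position: [0.5428, -0.1375, 0.2605]
tcp_rot: [-1.134, 1.332, -1.326]
ft_force: [-12.2, -2.0, 9.5]
opening: 0.011
```

Run:
```python
from h import *
T=Tnow();s=r.get_state();print(T.round(4),s["opening"],s["ft_force"],s["t"])
a=r.snapshot("wrist");b=r.snapshot("scene")
b=cv2.resize(b[100:250,120:290],(544,480),interpolation=cv2.INTER_CUBIC);a=cv2.resize(a,(640,480))[:,380:640] if 0 else cv2.resize(a,(256,192))
o=np.zeros((480,800,3),np.uint8);o[:,:544]=b;o[:192,544:]=a;cv2.imwrite("pics/m3.png",o[:,:,::-1])
```

```text
[[-1.615e-01 -6.400e-03  9.868e-01  5.428e-01]
 [-9.869e-01 -6.000e-04 -1.616e-01 -1.375e-01]
 [ 1.700e-03 -1.000e+00 -6.300e-03  2.605e-01]
 [ 0.000e+00  0.000e+00  0.000e+00  1.000e+00]] 0.010951142231635255 [-12.24718916  -1.9503721    9.49393546] 6.05
```

View pics/m3.png

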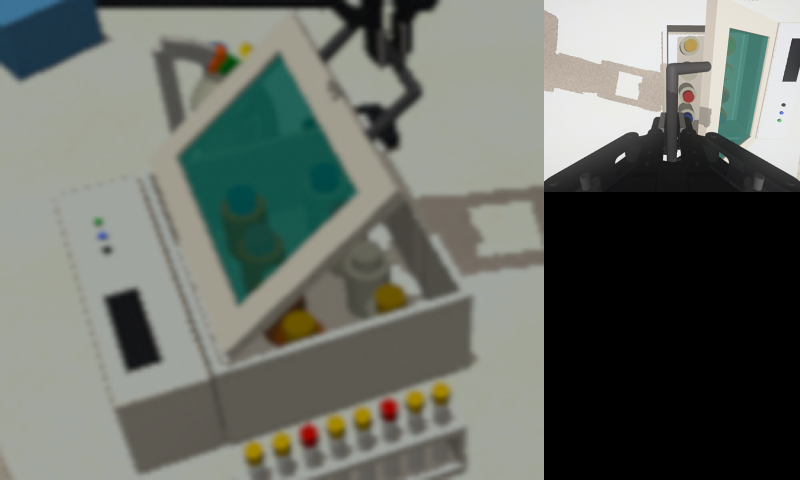

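Request:
send_rows(
  commands=[
    [0, -0.21, 0.143, 0, 0, 0],
    [0, -0.203, 0.15, 0, 0, 0],
    [0, -0.176, 0.178, 0, 0, 0],
    [0, -0.169, 0.184, 0, 0, 0],
  ],
)

```text
t: 6.55
position: [0.57, -0.1422, 0.2907]
tcp_rot: [-1.131, 1.329, -1.328]
ft_force: [-7.6, -1.5, 6.5]
opening: 0.0112
```

Request:
send_rows(
  commands=[
    [0, -0.161, 0.191, 0, 0, 0],
    [0, -0.153, 0.197, 0, 0, 0],
    [0, -0.145, 0.203, 0, 0, 0],
    [0, 0, 0, 0, 0, 0],
    [0, 0, 0, 0, 0, 0],
  ],
)

```text
t: 7.05
position: [0.5955, -0.1465, 0.3101]
tcp_rot: [-1.127, 1.324, -1.332]
ft_force: [-5.2, -1.9, 6.5]
opening: 0.0111
```

Run:
```python
from h import *
T=Tnow();s=r.get_state();print(T.round(4),s["opening"],s["ft_force"],s["t"])
a=r.snapshot("top");b=r.snapshot("scene")
b=cv2.resize(b[90:190,130:250],(480,400),interpolation=cv2.INTER_CUBIC);a=cv2.resize(a[150:250,330:410],(320,400),interpolation=cv2.INTER_CUBIC)
cv2.imwrite("pics/m4.png",np.hstack([b,a])[:,:,::-1])
```

```text
[[-0.1624  0.0036  0.9867  0.5955]
 [-0.9867 -0.0031 -0.1624 -0.1465]
 [ 0.0024 -1.      0.0041  0.3101]
 [ 0.      0.      0.      1.    ]] 0.011090927723946138 [-5.22153578 -1.9285061   6.45546792] 7.05
```

View pics/m4.png

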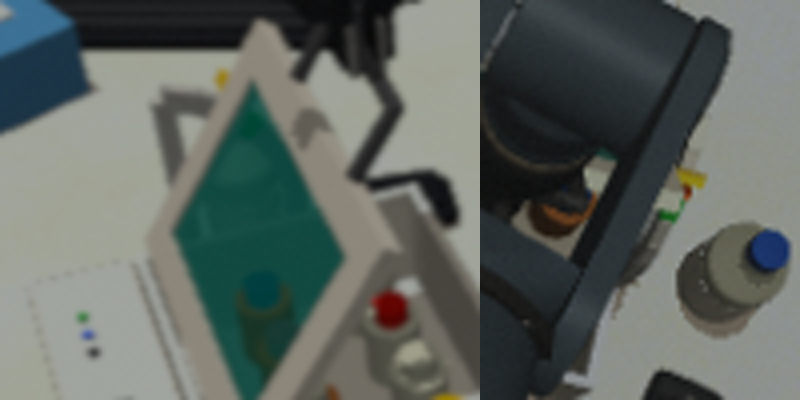

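```bash
cat >> h.py <<'E'
e=np.array([np.cos(YAW),np.sin(YAW),0]);l=np.array([-e[1],e[0],0])
HG=np.array([.4885,-.129,.112])+.25*e
def pt(th,rad,y):return HG+y*l+rad*(-np.cos(th)*e+np.r_[0,0,np.sin(th)])
E
python3 - <<'E'
from h import *
for th in(0.,.85,.9,.95,1.0,1.05):print(th,[ (y,proj("top",pt(th,.138,y)).round(1),proj("scene",pt(th,.138,y)).round(1)) for y in(-.14,-.152)])
E
```

```text
0.0 [(-0.14, array([365.7, 221. ]), array([209.4, 137.7])), (-0.152, array([369.6, 222.1]), array([208.2, 135.5]))]
0.85 [(-0.14, array([378.1, 198.5]), array([190.5, 113.3])), (-0.152, array([382.3, 199.6]), array([189.4, 111.1]))]
0.9 [(-0.14, array([378.9, 196.3]), array([188.5, 112.4])), (-0.152, array([383.1, 197.4]), array([187.4, 110.2]))]
0.95 [(-0.14, array([379.7, 194.1]), array([186.5, 111.6])), (-0.152, array([383.9, 195.2]), array([185.4, 109.4]))]
1.0 [(-0.14, array([380.5, 191.8]), array([184.4, 110.9])), (-0.152, array([384.7, 192.9]), array([183.2, 108.7]))]
1.05 [(-0.14, array([381.2, 189.4]), array([182.2, 110.3])), (-0.152, array([385.4, 190.6]), array([181.1, 108.1]))]
```

Request:
send_rows(
  commands=[
    [0, -0.053, 0.077, 0, 0, 0],
    [0, -0.052, 0.078, 0, 0, 0],
    [0, 0, 0, 0, 0, 0],
    [0, 0, 0, 0, 0, 0],
    [0, 0, 0, 0, 0, 0],
  ],
)

```text
t: 7.65
position: [0.6015, -0.1475, 0.3141]
tcp_rot: [-1.127, 1.324, -1.332]
ft_force: [-4.6, -1.5, 5.9]
opening: 0.011
```

Request:
send_rows(
  commands=[
    [0, 0.105, -0.155, 0, 0, 0],
    [0, 0.11, -0.152, 0, 0, 0],
    [0, 0.153, -0.197, 0, 0, 0],
    [0, 0.161, -0.191, 0, 0, 0],
    [0, 0.169, -0.184, 0, 0, 0],
  ],
)

```text
t: 8.15
position: [0.5666, -0.1415, 0.2857]
tcp_rot: [-1.126, 1.324, -1.332]
ft_force: [-6.1, -0.6, 7.0]
opening: 0.0111
```

Request:
send_rows(
  commands=[
    [0, 0.176, -0.178, 0, 0, 0],
    [0, 0.091, -0.086, 0, 0, 0],
    [0, 0.115, -0.105, 0, 0, 0],
    [0, 0, 0, 0, 0, 0],
    [0, 0, 0, 0, 0, 0],
    [0, 0, 0, 0, 0, 0],
  ],
)

```text
t: 8.75
position: [0.5517, -0.139, 0.2698]
tcp_rot: [-1.128, 1.326, -1.33]
ft_force: [-5.4, -1.5, 5.1]
opening: 0.011
```

Run:
```python
from h import *
T=Tnow();s=r.get_state();print(T.round(4),s["opening"],s["ft_force"],s["t"])
a=r.snapshot("top");b=r.snapshot("scene")
b=cv2.resize(b[90:150,160:220],(400,400),interpolation=cv2.INTER_CUBIC);a=cv2.resize(a[170:230,345:405],(400,400),interpolation=cv2.INTER_CUBIC)
cv2.imwrite("pics/m5.png",np.hstack([b,a])[:,:,::-1])
for th in(.65,.7,.75,.8):print(th,[ (y,proj("top",pt(th,.138,y)).round(1),proj("scene",pt(th,.138,y)).round(1)) for y in(-.14,-.152)])
```

```text
[[-0.1623  0.0014  0.9867  0.5517]
 [-0.9867 -0.0017 -0.1623 -0.139 ]
 [ 0.0014 -1.      0.0016  0.2698]
 [ 0.      0.      0.      1.    ]] 0.01096866945471714 [-5.42425576 -1.52710264  5.12161042] 8.75
0.65 [(-0.14, array([374.8, 206.4]), array([197.6, 117.6])), (-0.152, array([379. , 207.5]), array([196.4, 115.4]))]
0.7 [(-0.14, array([375.7, 204.5]), array([196. , 116.4])), (-0.152, array([379.8, 205.6]), array([194.8, 114.2]))]
0.75 [(-0.14, array([376.5, 202.6]), array([194.2, 115.3])), (-0.152, array([380.6, 203.7]), array([193.1, 113.1]))]
0.8 [(-0.14, array([377.3, 200.6]), array([192.4, 114.3])), (-0.152, array([381.4, 201.7]), array([191.3, 112.1]))]
```

View pics/m5.png

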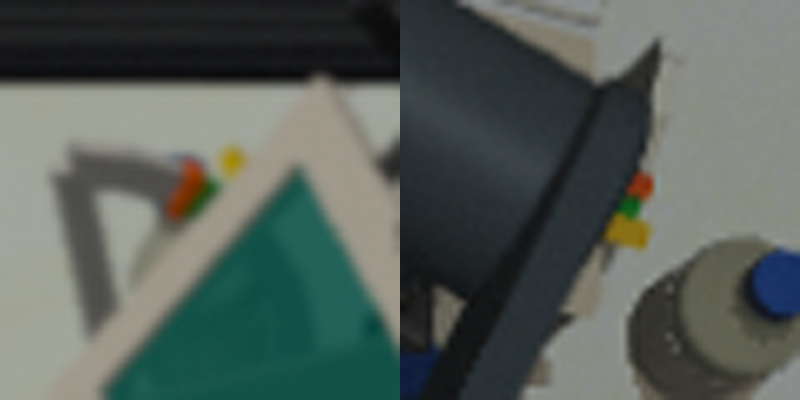

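Run:
```python
from h import *
for rad in(.11,.118,.125):
  for th in(.65,.725,.8,.85,.9):print(rad,th,proj("top",pt(th,rad,-.15)).round(1),proj("scene",pt(th,rad,-.142)).round(1))
s=r.get_state();print(s["joint_velocities"],s["ft_force"])
```

```text
0.11 0.65 [378.3 201. ] [190.9 123.7]
0.11 0.725 [379.3 198.7] [188.9 122.4]
0.11 0.8 [380.2 196.4] [186.7 121.1]
0.11 0.85 [380.9 194.7] [185.2 120.4]
0.11 0.9 [381.5 193. ] [183.6 119.7]
0.118 0.65 [378.3 202.8] [192.8 121.9]
0.118 0.725 [379.3 200.4] [190.6 120.4]
0.118 0.8 [380.4 197.8] [188.3 119.1]
0.118 0.85 [381.1 196. ] [186.7 118.3]
0.118 0.9 [381.7 194.2] [185.  117.6]
0.125 0.65 [378.3 204.3] [194.4 120.3]
0.125 0.725 [379.4 201.8] [192.1 118.7]
0.125 0.8 [380.5 199.1] [189.7 117.3]
0.125 0.85 [381.2 197.2] [188.  116.4]
0.125 0.9 [382.  195.3] [186.2 115.6]
[ 1.56472044e-03  7.05377183e-05  5.56688823e-04 -1.25335707e-03
  4.58725383e-04 -7.65789376e-04] [-6.72541802 -0.80187988  4.80312659]
```

Run:
```python
from cell import r
print(r.hand_in());s=r.get_state();print(s["t"],s["position"],s["ft_force"],s["opening"])
```

```text
the job is handed in; nothing more can be done
None
the job is handed in; nothing more can be done
```

I gripped the bar from above with 20 N and raised the cover past its balance point. I then eased it back into the green band and handed the job in at about 8.8 s, still gripping it. `hand_in` gives no verdict.

- **Raise:** the pictures at the first stop put the cover at about 0.95 rad, with the pointer clearly beyond the orange mark. I then moved it about 0.03 rad higher and held it there. The lift was commanded at about 0.4 rad/s, well under the 2 rad/s limit.
- **Final angle:** the pointer in the top and scene pictures gives about 0.71 rad. The TCP position gives 0.73–0.75 rad. These differ slightly, but both lie inside the 0.65–0.80 rad band.
- **Grip:** the fingers stood at 11 mm on the 12 mm bar, and the arm was still.
- **Forces:** the wrist force was about 8 N at the end. It peaked near 16 N on the way up, because my arc pulled slightly inwards, so I eased it outward by 1–2 mm.
- **Bystanders:** the arm's path stayed clear of the rack, bottle and mouse. I did not measure their positions again at the end, and the mouse was outside the last crops.

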